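# Set the disc cutter's guide plate on its dowels and hold it down for the punch

## Task

Get the disc cutter ready for the punch: first push the open catch drawer of its stand fully home, past its catch. Then pick up the steel guide plate, lay it on the die with its small-hole end over the die's small-hole end, slide it about over the two hidden dowels until it drops on, and press it down against its springs until it lies flat and tight on the copper blank. Do not let go: finish while your gripper still holds the plate pressed down, with the drawer shut and the other tools left where they are.

Things in the scene. Friction and masses are not known exactly. Their poses are not given: they have to be found in the camera images.
- stand: Disc cutter, fixed: wooden box 150 x 150 x 66 mm with a drawer in front; on it a dark steel shoe (85 x 136 x 6 mm) and the steel die block (50 mm along x, 116 mm along y), its top 92 mm above the bench. Origin: centre of the underside, on the bench. x: from the drawer front to the back; y: left, along the die holes, 8 mm hole at the +y end, 20 mm hole at the -y end. Yaw within 0.25 rad.
- blank (a point): Centre of the top of the copper blank, 46 x 40 x 2 mm, that lies fixed on the middle of the die, 94 mm above the bench: the pressed-down plate's underside rests on it.
- dowel_small (a point): Tip of the dowel at the die's small-hole end, 105 mm above the bench, at (0, 46) mm in the stand's frame. The dowel is 8 mm thick, stands 13 mm above the die, tapered over its last 2.5 mm. Axes as the stand's.
- dowel_large (a point): Tip of the equal dowel at the die's large-hole end, at (0, -46) mm in the stand's frame, 105 mm above the bench. Axes as the stand's.
- lifter_small (a joint): Brass sprung lifter sleeve, 17 mm across, round the small-hole end's dowel: 0 is up, its top 6 mm above the die; 0.004 m when the plate is pressed onto the blank. Dropped on, the plate rests on the two sleeves, underside 98 mm above the bench. Together they push up with 10 N at first, 16 N at the bottom: beyond the plate's weight, press with 3 to 11 N. Let go, the plate rises again.
- lifter_large (a joint): The equal sleeve round the large-hole end's dowel.
- catch_drawer (a joint): How far the drawer is open, in m: 0 is fully home, up to 0.095 open. It runs with under 1 N of friction. A sprung ball catch resists with about 6 N when the drawer comes within 9.5 mm of home and would spring it back; from 4 mm on it pulls the drawer in against its stop and holds it there with a similar force.
- drawer_knob (a point): Centre of the front face of the drawer's brass knob (20 mm across, 25 mm out from the drawer front), 30 mm above the bench. It moves with the drawer; axes as the stand's: pushing it along +x shuts the drawer. With the drawer home it is at (-100, 0) mm in the stand's frame.
- plate: Guide plate: bright steel, 56 (x) x 116 (y) x 14 mm thick, 0.53 to 0.74 kg, flat on the bench on a brown leather mat under 1 mm thick. Origin: centre of the underside; z up. Four punch holes through it along y, 8 mm (+y end), 12, 16, 20 mm (-y end), matching the die. Small-hole end to the robot's left, yaw within 0.6 rad. On the die it overhangs each long side by 3 mm.
- bore_small (a point): Mouth of the blind dowel bore in the plate's underside at the small-hole end, at (0, 46, 0) mm in the plate's frame: 10.5 mm across, 12 mm deep, so 1.2 mm of play each way round the dowel. Not visible from above.
- bore_large (a point): Mouth of the equal bore at the large-hole end, at (0, -46, 0) mm in the plate's frame.
- hammer: Bystander: hammer with a dark wooden handle, 250 mm long, lying down. Origin at its middle, on the bench.
- punch_a: Bystander: round steel cutting punch, 16 mm across, 62 mm tall, standing on end. Origin: centre of its underside.
- punch_b: Bystander: round steel cutting punch, 20 mm across, 62 mm tall, standing on end. Origin: centre of its underside.
- file: Bystander: file with a wooden handle, 250 mm long, lying down. Origin at its middle, on the bench.
- flux_jar: Bystander: glass jar with a blue lid, 56 mm across, 75 mm tall. Origin: centre of its underside.
- dish: Bystander: small brass dish, 66 mm across, 22 mm tall. Origin: centre of its underside.
Things that resemble listed ones, but are neither listed nor needed, are in the scene too. Of the things that look like the stand, the larger one is meant.

How it is judged (in metres and radians):
On the way, in this order (a step that is already met when the one before it is completed fails the run):
1. the catch drawer is pushed home, the plate not yet on the dowels (value of joint catch_drawer below 0.003 m and horizontal distance between bore_small and dowel_small above 0.02 m), for 0.2 s.
2. the plate, the right way round, has dropped over both dowels (horizontal distance between bore_small and dowel_small below 0.003 m and horizontal distance between bore_large and dowel_large below 0.003 m and z of bore_small in the frame of dowel_small below -0.004 m and z of bore_large in the frame of dowel_large below -0.004 m), for 0.05 s.
At the end, for the whole second after the job is handed in: The drawer is home (under 4 mm open); the plate is on both dowels the right way round (each bore within 3 mm of its dowel in plan) and pressed to within 1.5 mm of its lowest place (bore mouths at least 9.5 mm below the dowel tips); the fingers still bear on the plate with over 4 N (value of joint catch_drawer below 0.004 m and horizontal distance between bore_small and dowel_small below 0.003 m and horizontal distance between bore_large and dowel_large below 0.003 m and z of bore_small in the frame of dowel_small below -0.0095 m and z of bore_large in the frame of dowel_large below -0.0095 m and contact force between the fingers and plate above 4 N); the arm keeps its last pose, push and grip.
It fails at once if a bystander is shoved more than 30 mm (distance of any of hammer, punch_a, punch_b, file, flux_jar, dish from where it was at the start of the episode above 0.03 m).
It fails at once if a bystander is knocked over (angle between any of hammer, punch_a, punch_b, file, flux_jar, dish's own z axis and vertical above 0.6 rad).
It also fails if it takes over 51 s, if anything falls off the work surface, if the arm or the gripper's body presses on something with over 40 N, if the wrist force passes 120 N, or if a joint passes its speed limit or range.

## Robot

A 6-joint arm with a two-finger parallel gripper is mounted at the origin on the work surface. World frame = base frame: x ahead of the robot, y to its left, z up, the work surface at z = 0. Lengths are in m, angles in degrees, forces in N, time in s.
With the tool pointing down it reaches from about 0.4 to 0.825 m from the base axis. Payload 7 kg.
Tool frame: the origin (TCP) lies midway between the tips of the shut fingers; the grasp point (between the pads) lies 19 mm behind it; z points along the fingers, y is the line along which they close (so a half turn about z gives the same grasp; the last joint's range is limited). The gripper opens to 88 mm and grips with 3 to 60 N. Pads are 19 mm wide; open, the fingers measure 130 mm over their backs; the gripper's body (78 mm by 193 mm) begins 47 mm behind the grasp point.
Start: joints at [-46.805, 20.546, 0.682, 0, -70.136, -16.507], TCP at [0.303, -0.603, 0.227] pointing down, gripper open.
Joint ranges: [-176.03, 176.03], [-82.01, 121.73], [-58.28, 71.71], [-173.87, 95.51], [-174.79, -0.11], [-173.66, 173.66]. Speed limits (degrees/s): [136.94, 136.94, 172.46, 180, 180, 180].

## Interface

Orientations are given as [roll, pitch, yaw] about the fixed x, y, z axes, in that order (R = Rz(yaw) Ry(pitch) Rx(roll)).
In Python, from plant import telemetry, viewer, workorder gives the robot as it stands. The module is installed in compiled form; this text tells all that it offers.
- The arm moves only by the tool carry_out, never from a script. Its argument "rows" is a list of rows, each a list of 6 numbers: the shift along the tool's x, y, z in m, then the turn, a rotation vector about the tool's x, y, z in rad. In form: [[tx, ty, tz, ax, ay, az], ...]. A call has 1 to 8 rows; each row is the pose to reach, as a shift and turn from the pose commanded when the call began, along the tool's axes at that moment; what a row does not reach only later rows make up. A row lasts 1/8 s, in which the tool goes at most 62.5 mm and 10.7 degrees, less where a joint would pass 70% of its speed; a pose out of reach is approached as far as the arm can. A call with a gripper value outside its range is refused whole. "grip" is the gripper's target within -1 to 1 (fully open at 1, half-way at 0, shut at -1), set as the call begins (left out, the last holds). The fingers move at their own pace and stop on an object; the grip force is fixed at half the most. Time passes only in rows, so rows that repeat a pose let the fingers close. It gives the time, the measured TCP pose, the force, the opening and the grip force at its end, in the units of the state.
- telemetry.get_obs(): the state, without advancing time (a new reading comes with each control period).
- viewer.snapshot(name): name is "scene" or "side" or "wrist"; returns the picture (400x640x3 uint8, red, green, blue); there is no depth.
- viewer.camera_info(name): a dict with "intrinsics" (3x3 intrinsics, pixels), "k1" (the pictures are not rectified: a ray, as slopes to the right and down, at radius r is drawn at 1 + k1 r^2 times it, then the intrinsics apply), "extrinsics" (4x4, takes a point from camera to world coordinates); the wrist camera has in their place "tool_from_camera" (4x4, takes a point from camera to tool coordinates, whose origin is the TCP and whose axes are the flange's). Camera axes: x right, y down, z forward; pixel columns grow to the right and rows downward; lengths in m; the calibration is good to about 2 mm. A picture is of the moment at which its call begins: read the wrist's pose just before it. camera_info takes no time and is no camera call.
- workorder.close_job(): hands the job in; it is judged then, once.
The state is a dict: "clock": time; "joint_pos": joint angles; "qvel": joint speeds; "tau": joint torques, N m; "tool_pos": TCP position; "orientation": TCP orientation; "force": force on the tool from outside, world axes, zero at the start; "moment": the same for the moment, N m; "opening": finger opening in m; "gripper_force": force on a finger pad.
Only numpy, scipy, OpenCV 4.12 (cv2) and the standard library are available. Lean on these libraries where they do the work, as an engineer would, in place of code of your own. Each camera call takes 0.05 s, during which the arm holds its last target. There are 200 camera calls.

## Working session

There is one attempt and no reset: what is moved stays moved. The work goes in short steps, Python scripts to look and compute and a tool call to move; the robot and the scene stay as the last step left them, time stands still between calls to the robot, and variables do not carry over. Pictures are saved under pics/ and viewed, at most 10 in all, crops included, and the job is handed in when it is done.

Besides the shell and the picture viewer there is one more tool, called after "Emit:" by a JSON object that holds its "fn" and its "kwargs". carry_out: Moves the arm, as the interface text tells. Its arguments: {"type":"object","properties":{"rows":{"type":"array"},"grip":{"type":"number"}},"required":["rows"]}

```bash
mkdir -p pics; cat > h.py <<'E'
import numpy as np, cv2
from scipy.spatial.transform import Rotation as R
from plant import telemetry, viewer, workorder
def cam(n,o=None):
    c=viewer.camera_info(n); K=np.array(c["intrinsics"])
    if n=="wrist":
        o=o or telemetry.get_obs(); T=np.eye(4)
        T[:3,:3]=R.from_euler('xyz',o["orientation"],degrees=True).as_matrix(); T[:3,3]=o["tool_pos"]
        E=T@np.array(c["tool_from_camera"])
    else: E=np.array(c["extrinsics"])
    return K,c["k1"],E
def cast(C,uv,z):
    K,k1,E=C; uv=np.atleast_2d(np.array(uv,float))
    d=np.c_[(uv[:,0]-K[0,2])/K[0,0],(uv[:,1]-K[1,2])/K[1,1]]; s=d.copy()
    for _ in range(20): s=d/(1+k1*(s**2).sum(1,keepdims=True))
    v=np.c_[s,np.ones(len(s))]@E[:3,:3].T
    return E[:3,3]+v*((z-E[2,3])/v[:,2:])
def proj(C,P):
    K,k1,E=C; p=(np.atleast_2d(P)-E[:3,3])@E[:3,:3]; s=p[:,:2]/p[:,2:]
    s=s*(1+k1*(s**2).sum(1,keepdims=True)); return s*[K[0,0],K[1,1]]+[K[0,2],K[1,2]]
def snap(n,f):
    o=telemetry.get_obs(); im=np.array(viewer.snapshot(n)); cv2.imwrite("pics/"+f,im[:,:,::-1]); return im,cam(n,o)
E
python3 - <<'E'
from h import *
for n in("scene","side","wrist"):
    im,C=snap(n,n+"0.png"); print(n,C)
a=cv2.imread("pics/scene0.png");b=cv2.imread("pics/side0.png")
print(telemetry.get_obs())
E
```

```text
scene (array([[513.41625599,   0.        , 319.48918252],
       [  0.        , 513.41625599, 208.75631823],
       [  0.        ,   0.        ,   1.        ]]), -0.076628840993158, array([[ 0.62228967,  0.65049775, -0.43544029,  1.04022142],
       [ 0.7827128 , -0.52473664,  0.33468213, -0.31818604],
       [-0.0107815 , -0.54909392, -0.8356911 ,  0.97613122],
       [ 0.        ,  0.        ,  0.        ,  1.        ]]))
side (array([[453.69377805,   0.        , 322.63583938],
       [  0.        , 453.69377805, 193.13590861],
       [  0.        ,   0.        ,   1.        ]]), -0.0079298237074528, array([[-0.69666399, -0.53249593,  0.48073628,  0.01919982],
       [-0.7172978 ,  0.52821016, -0.45439839,  0.56680336],
       [-0.01196449, -0.66139407, -0.74994316,  0.97409545],
       [ 0.        ,  0.        ,  0.        ,  1.        ]]))
wrist (array([[307.90280664,   0.        , 317.22696782],
       [  0.        , 307.90280664, 198.63050132],
       [  0.        ,   0.        ,   1.        ]]), -0.003624220823435246, array([[-0.44866685,  0.85514845,  0.25965205,  0.23222462]
[... 164 characters left out ...]
     ,  1.        ]]))
{'clock': 0.15, 'joint_pos': array([-4.68052216e+01,  2.05827845e+01,  6.46649753e-01, -1.29453899e-02,
       -7.01367553e+01, -1.65070366e+01]), 'qvel': array([ 0.1389202 , -0.16021978,  0.14344202,  0.08893875, -0.08522683,
       -0.06179446]), 'tau': array([-5.63365938e-04, -5.83277678e+01,  2.93291867e+01,  7.00104117e+00,
        8.83346947e-03, -8.37168500e-05]), 'tool_pos': array([ 0.30296688, -0.60278096,  0.22584072]), 'orientation': array([ 1.79926656e+02, -9.04257652e-03, -1.53316659e+02]), 'force': array([-0.15251861,  0.11556135, -0.41878999]), 'moment': array([ 0.05134883, -0.01545339, -0.01253667]), 'gripper_force': 0.0, 'opening': 0.08791090451652324}
```

View pics/scene0.png

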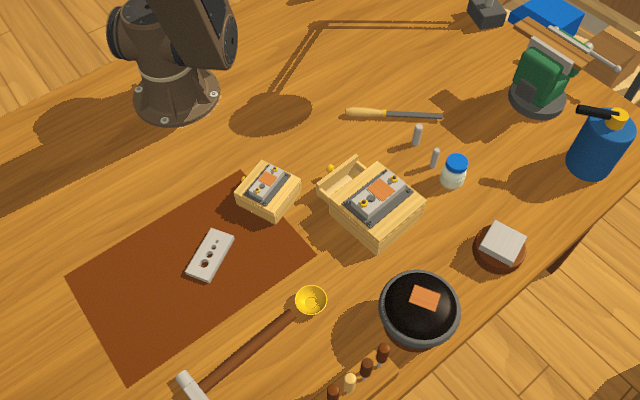

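View pics/side0.png

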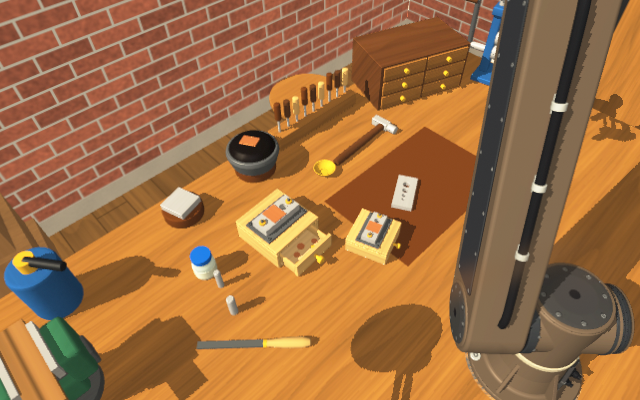

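Scene: the big stand is at about (370,205) with its knob near (331,168), the plate near (209,256) on the mat. Side: stand (278,228), knob (320,260), plate (404,192).

```bash
python3 - <<'E'
from h import *
a=cv2.imread("pics/scene0.png");b=cv2.imread("pics/side0.png")
A=cv2.resize(a[140:290,170:440],(800,444),interpolation=cv2.INTER_CUBIC)
def brass(im,box,C,z):
    hsv=cv2.cvtColor(im,cv2.COLOR_BGR2HSV)
    m=cv2.inRange(hsv,(20,200,120),(32,255,255))
    n,_,st,ce=cv2.connectedComponentsWithStats(m)
    for s,c in zip(st[1:],ce[1:]):
        if s[4]>6 and box[0]<c[0]<box[2] and box[1]<c[1]<box[3]: print(s,c.round(1),cast(C,c,z).round(4))
Cs,Cd=cam("scene"),cam("side")
print("scene");brass(a,(230,140,440,290),Cs,.1)
print("side");brass(b,(230,180,440,290),Cd,.1)
for im,C,box in((a,Cs,(170,215,250,295)),(b,Cd,(385,170,425,220))):
    x0,y0,x1,y1=box; hsv=cv2.cvtColor(im,cv2.COLOR_BGR2HSV)[y0:y1,x0:x1]
    m=cv2.inRange(hsv,(0,0,130),(179,70,255)); cs,_=cv2.findContours(m,cv2.RETR_EXTERNAL,cv2.CHAIN_APPROX_NONE)
    c=max(cs,key=cv2.contourArea)+[x0,y0]; r=cv2.minAreaRect(c.astype(np.float32)); print(cv2.contourArea(c),r)
    P=cast(C,c[:,0],.0145); q=cv2.minAreaRect((P[:,:2]*1000).astype(np.float32)); print("plate mm",q)
cv2.imwrite("pics/A.png",A)
E
```

```text
scene
[326 164   9   8  45] [329.8 167.6] [[0.5146 0.116  0.1   ]]
[353 174   3   3   7] [354.1 175.3] [[0.5633 0.1434 0.1   ]]
[241 176   4   5  13] [242.6 178. ] [[ 0.4192 -0.0461  0.1   ]]
[391 176   6   6  18] [393.3 179.4] [[0.6237 0.201  0.1   ]]
[256 189   4   4   8] [257.9 190.9] [[ 0.4675 -0.0399  0.1   ]]
[360 201   8   6  27] [363.4 203.8] [[0.6308 0.1104 0.1   ]]
side
[287 200   5   3   7] [289.3 201.4] [[0.6189 0.1166 0.1   ]]
[260 222   5   3   7] [262.4 223.3] [[0.6125 0.2093 0.1   ]]
[396 244   4   4  10] [397.9 245.4] [[0.3398 0.0258 0.1   ]]
[315 255   9   8  28] [319.4 258.4] [[0.4425 0.1806 0.1   ]]
1312.0 ((209.63677978515625, 253.85377502441406), (27.3902587890625, 54.68339157104492), 29.05460548400879)
plate mm ((482.4046630859375, -186.8844757080078), (61.993900299072266, 119.46633911132812), 29.92817497253418)
616.0 ((404.1176452636719, 192.4705810546875), (20.391464233398438, 33.19036102294922), 12.528807640075684)
plate mm ((475.1515808105469, -180.9874725341797), (55.881622314453125, 126.16264343261719), 29.588788986206055)
```

View pics/A.png

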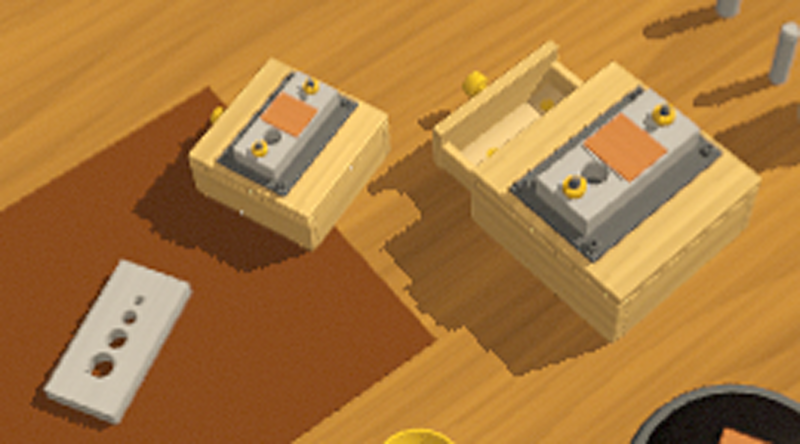

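```bash
python3 - <<'E'
from h import *
Cs,Cd=cam("scene"),cam("side")
print("knob",cast(Cs,(329.8,167.6),.03),cast(Cd,(319.4,258.4),.03))
h=cast(Cs,np.array([[139,300],[130,317],[117,339],[102,366]])*270/800+[170,140],.014); print(h); d=h[0]-h[3]; print("yaw",np.degrees(np.arctan2(-d[0],d[1])),h.mean(0))
# small stand box corners approx
for z in(.04,.05): print("small stand",cast(Cs,np.array([[275,60],[388,120],[312,215],[192,160]])*270/800+[170,140],z).round(3))
o=telemetry.get_obs(); print(o["tool_pos"],o["orientation"])
def go(p,yaw,o):
    Rm=R.from_euler('xyz',o["orientation"],degrees=True); Rt=R.from_euler('xyz',[180,0,yaw],degrees=True)
    print((Rm.inv().apply(np.array(p)-o["tool_pos"])).round(4),(Rm.inv()*Rt).as_rotvec().round(4))
go([.38,.14,.25],-175.6,o); go([.50,.12,.30],-175.6,o)
E
```

```text
knob [[0.47255732 0.15077069 0.03      ]] [[0.47626043 0.14974889 0.03      ]]
[[ 0.46533293 -0.15814771  0.014     ]
 [ 0.47327999 -0.17091839  0.014     ]
 [ 0.48279266 -0.18797123  0.014     ]
 [ 0.49467443 -0.20798683  0.014     ]]
yaw 30.486350743670414 [ 0.47902    -0.18125604  0.014     ]
small stand [[ 0.363  0.038  0.04 ]
 [ 0.466  0.072  0.04 ]
 [ 0.5   -0.024  0.04 ]
 [ 0.403 -0.066  0.04 ]]
small stand [[ 0.371  0.034  0.05 ]
 [ 0.472  0.068  0.05 ]
 [ 0.506 -0.027  0.05 ]
 [ 0.41  -0.069  0.05 ]]
[ 0.30296688 -0.60278096  0.22584072] [ 1.79926656e+02 -9.04257652e-03 -1.53316659e+02]
[-0.4024  0.6291 -0.0234] [ 0.0012 -0.0004  0.3889]
[-0.5006  0.5574 -0.0735] [ 0.0012 -0.0004  0.3889]
```

Emit:
{"fn": "carry_out", "kwargs": {"rows": [[-0.05,0.04,-0.02,0,0,0.03],[-0.1,0.09,-0.03,0,0,0.1],[-0.15,0.15,-0.03,0,0,0.2],[-0.2,0.21,-0.03,0,0,0.3],[-0.25,0.27,-0.03,0,0,0.389],[-0.3,0.33,-0.03,0,0,0.389],[-0.34,0.38,-0.03,0,0,0.389],[-0.38,0.43,-0.03,0,0,0.389]], "grip": -1}}

```text
clock: 1.15
tool_pos: [0.4327, -0.1231, 0.2567]
orientation: [180.0, 0.0, -175.6]
force: [1.2, 0.2, 0.8]
opening: 0.0131
gripper_force: 0.0
```

Emit:
{"fn": "carry_out", "kwargs": {"rows": [[-0.03,0.04,0,0,0,0],[-0.06,0.08,0,0,0,0],[-0.09,0.12,0,0,0,0],[-0.1,0.15,0,0,0,0],[-0.1,0.17,0,0,0,0],[-0.1,0.17,0,0,0,0],[-0.1,0.17,0,0,0,0]]}}

```text
clock: 2.02
tool_pos: [0.5192, 0.0518, 0.2565]
orientation: [-180.0, -0.0, -175.6]
force: [-0.1, -0.8, 1.5]
opening: 0.0005
gripper_force: 0.0
```

```bash
python3 - <<'E'
from h import *
o=telemetry.get_obs();print(o["clock"],o["tool_pos"],o["orientation"])
im,C=snap("wrist","w1.png")
a=cv2.imread("pics/w1.png");hsv=cv2.cvtColor(a,cv2.COLOR_BGR2HSV)
m=cv2.inRange(hsv,(20,200,110),(32,255,255))
n,_,st,ce=cv2.connectedComponentsWithStats(m)
for s,c in zip(st[1:],ce[1:]):
    if s[4]>8: print(s,c.round(1),cast(C,c,.098).round(4),cast(C,c,.03).round(4))
m=cv2.inRange(hsv,(3,120,120),(13,220,255)); cs,_=cv2.findContours(m,0,1)
for c in cs:
    if cv2.contourArea(c)>300: print(cv2.minAreaRect((cast(C,c[:,0],.094)[:,:2]*1000).astype(np.float32)))
E
```

```text
2.025 [0.51921263 0.05177077 0.25645152] [-1.79994885e+02 -1.42668303e-02 -1.75587135e+02]
((630.301025390625, -129.0266571044922), (17.579097747802734, 101.3421859741211), 11.0323486328125)
((557.9209594726562, 404.3113708496094), (49.596435546875, 28.955795288085938), 86.5718002319336)
((562.1549072265625, 43.10057067871094), (39.883094787597656, 65.32552337646484), 1.7702943086624146)
((474.91729736328125, 82.00653839111328), (26.52005958557129, 91.11153411865234), 9.086148262023926)
((431.4965515136719, 9.153229713439941), (30.628957748413086, 26.68483543395996), 20.018003463745117)
((402.6378479003906, 273.636474609375), (64.16867065429688, 11.264484405517578), 51.42567825317383)
((471.5311279296875, -139.93955993652344), (228.9601593017578, 315.4124450683594), 2.1016855239868164)
```

View pics/w1.png

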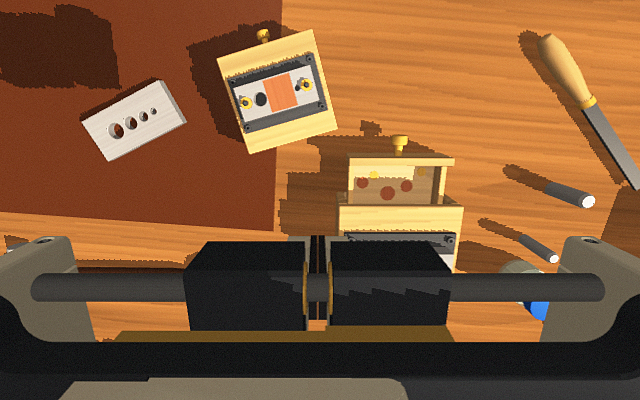

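Wrist view: knob at about (400,143), drawer (400,182), box front top edge from (338,206) to (463,206), plate at (133,121).

```bash
python3 - <<'E'
from h import *
a=cv2.imread("pics/w1.png");hsv=cv2.cvtColor(a,cv2.COLOR_BGR2HSV);C=cam("wrist")
k=cv2.inRange(hsv[130:157,375:425],(18,150,60),(34,255,255)); y,x=np.nonzero(k); print("knob px",x.min()+375,x.max()+375,y.min()+130,y.max()+130)
print(cast(C,[[400.5,136],[400.5,143]],.03).round(4))
e=cast(C,[[338,206],[463.5,206.5]],.066);print("front edge",e.round(4)); d=e[0]-e[1]; print(np.linalg.norm(d),np.degrees(np.arctan2(d[0],-d[1])))
m=cv2.inRange(hsv[60:180,70:200],(0,0,100),(179,70,255)); cs,_=cv2.findContours(m,0,1); c=max(cs,key=cv2.contourArea)+[70,60]
P=cast(C,c[:,0],.0145)[:,:2]*1000; print("plate",cv2.minAreaRect(P.astype(np.float32)))
h=cast(C,[[153,111],[144,117],[131.5,123.5],[116.5,131]],.0145); d=h[0]-h[3]; print(h.round(4),np.degrees(np.arctan2(-d[0],d[1])),np.linalg.norm(d))
E
```

```text
knob px 382 407 135 156
[[0.4689 0.1516 0.03  ]
 [0.4774 0.1529 0.03  ]]
front edge [[0.5533 0.0801 0.066 ]
 [0.5426 0.2295 0.066 ]]
0.14977330741249892 4.104172155653868
plate ((477.74224853515625, -182.94845581054688), (57.114532470703125, 121.26573181152344), 29.530670166015625)
[[ 0.463  -0.1574  0.0145]
 [ 0.4712 -0.1693  0.0145]
 [ 0.4804 -0.1858  0.0145]
 [ 0.4913 -0.2058  0.0145]] 30.262303946165247 0.05599487705305285
```

Emit:
{"fn": "carry_out", "kwargs": {"rows": [[0.04,0.05,0.0,0,0,0],[0.092,0.103,0.0,0,0,0],[0.092,0.103,0.06,0,0,0],[0.092,0.103,0.12,0,0,0],[0.092,0.103,0.18,0,0,0],[0.092,0.103,0.22,0,0,0],[0.092,0.103,0.234,0,0,0],[0.092,0.103,0.234,0,0,0]]}}

```text
clock: 3.08
tool_pos: [0.4193, 0.1466, 0.0217]
orientation: [-179.9, -0.1, -175.7]
force: [0.9, 0.2, 0.9]
opening: 0.0003
gripper_force: 0.0
```

Emit:
{"fn": "carry_out", "kwargs": {"rows": [[-0.015,0,0,0,0,0],[-0.027,0,0,0,0,0],[-0.036,0,0,0,0,0],[-0.046,0,0,0,0,0],[-0.058,0,0,0,0,0],[-0.07,0,0,0,0,0],[-0.078,0,0,0,0,0],[-0.083,0,0,0,0,0]]}}

```text
clock: 4.08
tool_pos: [0.5029, 0.1541, 0.0224]
orientation: [-180.0, -0.0, -175.6]
force: [-5.3, 2.2, 3.3]
opening: 0.0008
gripper_force: 3.0
```

Emit:
{"fn": "carry_out", "kwargs": {"rows": [[-0.003,0,0,0,0,0],[-0.006,0,0,0,0,0]]}}

```text
clock: 4.32
tool_pos: [0.5062, 0.1541, 0.0222]
orientation: [-180.0, -0.2, -175.6]
force: [-9.6, 2.2, 5.6]
opening: 0.0006
gripper_force: 4.3
```

Emit:
{"fn": "carry_out", "kwargs": {"rows": [[-0.003,0,0,0,0,0],[-0.006,0,0,0,0,0],[-0.006,0,0,0,0,0]]}}

```text
clock: 4.7
tool_pos: [0.5117, 0.1543, 0.022]
orientation: [-179.9, -0.3, -175.6]
force: [-13.4, 3.3, 7.8]
opening: 0.0005
gripper_force: 6.4
```

Emit:
{"fn": "carry_out", "kwargs": {"rows": [[-0.003,0,0,0,0,0],[-0.003,0,0,0,0,0]]}}

```text
clock: 4.95
tool_pos: [0.5119, 0.154, 0.0218]
orientation: [-179.9, -0.5, -175.7]
force: [-25.5, 8.3, 16.9]
opening: 0.0003
gripper_force: 12.5
```

Emit:
{"fn": "carry_out", "kwargs": {"rows": [[0.02,0,0,0,0,0],[0.05,0,0,0,0,0],[0.05,0,-0.06,0,0,0],[0.05,0,-0.12,0,0,0],[0.02,0,-0.18,0,0,0],[-0.03,0,-0.23,0,0,0],[-0.08,0,-0.24,0,0,0],[-0.13,0,-0.24,0,0,0]], "grip": 1}}

```text
clock: 5.95
tool_pos: [0.6502, 0.1656, 0.2654]
orientation: [179.9, 0.3, -175.6]
force: [0.5, 1.4, 0.3]
opening: 0.075
gripper_force: 0.0
```

Emit:
{"fn": "carry_out", "kwargs": {"rows": [[-0.04,0,0,0,0,0],[-0.06,0,0,0,0,0],[-0.06,0,0,0,0,0],[-0.06,0,0,0,0,0]]}}

```text
clock: 6.45
tool_pos: [0.7066, 0.1698, 0.2624]
orientation: [-180.0, -0.0, -175.6]
force: [-0.1, -0.8, 0.1]
opening: 0.0876
gripper_force: 0.0
```

```bash
python3 - <<'E'
from h import *
o=telemetry.get_obs();print(o["clock"],o["tool_pos"],o["orientation"],o["force"])
im,C=snap("wrist","w2.png"); np.savez("w2.npz",K=C[0],k=C[1],E=C[2])
E
```

```text
6.45 [0.70660612 0.16975223 0.26242885] [-1.79998285e+02 -6.39959309e-03 -1.75602338e+02] [-0.10925211 -0.8158442   0.06039389]
```

View pics/w2.png

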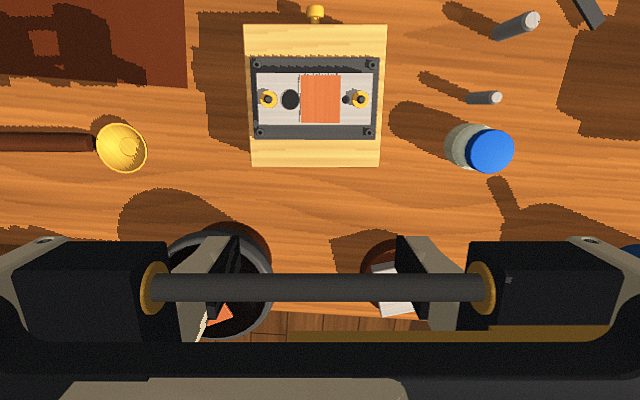

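Drawer is shut; the die shows dowels near (268,99) and (360,99), copper blank (320,98).

```bash
python3 - <<'E'
from h import *
f=np.load("w2.npz");C=(f["K"],float(f["k"]),f["E"])
a=cv2.imread("pics/w2.png");hsv=cv2.cvtColor(a,cv2.COLOR_BGR2HSV)
m=cv2.inRange(hsv,(18,120,100),(34,255,255))
for x0,x1 in((257,279),(348,371)):
    y,x=np.nonzero(m[86:112,x0:x1]); c=((x.min()+x.max())/2+x0,(y.min()+y.max())/2+86); print("lifter",c,np.ptp(x)+1,np.ptp(y)+1,cast(C,c,.098).round(4))
    g=hsv[86:112,x0:x1,2]<90; 
m=cv2.inRange(hsv[60:135,290:350],(3,120,120),(13,255,255)); cs,_=cv2.findContours(m,0,1); c=max(cs,key=cv2.contourArea)+[290,60]
print("blank",cv2.minAreaRect((cast(C,c[:,0],.094)[:,:2]*1000).astype(np.float32)))
m=cv2.inRange(hsv[10:180,230:400],(12,40,140),(30,190,255)); 
e=cast(C,[[243,24],[387,24],[381,166.5],[251,166.5]],.066); print(e.round(4),e.mean(0)); 
s=cast(C,[[250,57],[379,57],[378,138],[252,139]],.072); print(s.round(4),s.mean(0))
cv2.imwrite("pics/w2c.png",cv2.resize(a[60:145,235:395],None,fx=5,fy=5,interpolation=cv2.INTER_CUBIC))
E
```

```text
lifter (np.float64(268.0), np.float64(98.5)) 17 18 [[0.6253 0.1156 0.098 ]]
lifter (np.float64(360.0), np.float64(99.0)) 17 17 [[0.6188 0.207  0.098 ]]
blank ((621.7236938476562, 167.49827575683594), (45.12383270263672, 39.447574615478516), 4.3686394691467285)
[[0.5542 0.0829 0.066 ]
 [0.5429 0.2303 0.066 ]
 [0.6905 0.2443 0.066 ]
 [0.702  0.0932 0.066 ]] [0.62238039 0.16268282 0.066     ]
[[0.5855 0.0917 0.072 ]
 [0.5753 0.2252 0.072 ]
 [0.6577 0.2352 0.072 ]
 [0.6695 0.0951 0.072 ]] [0.62199955 0.1618304  0.072     ]
```

View pics/w2c.png

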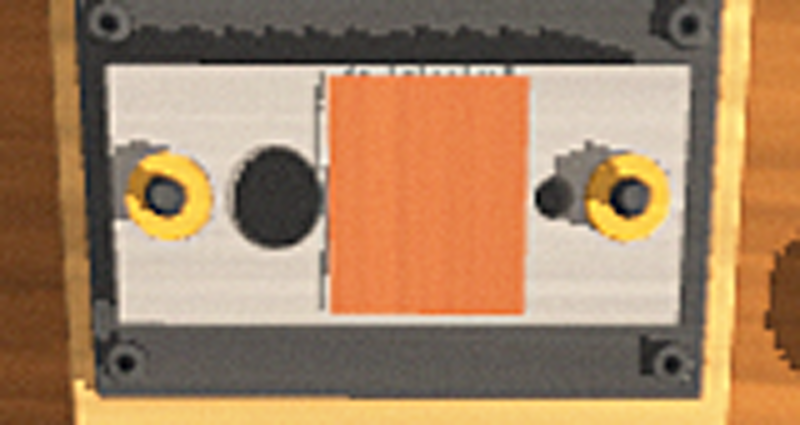

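Emit:
{"fn": "carry_out", "kwargs": {"rows": [[0.027,-0.022,0,0,0,-0.18],[0.054,-0.045,0,0,0,-0.36],[0.081,-0.068,0,0,0,-0.54],[0.108,-0.09,0,0,0,-0.72],[0.135,-0.113,0,0,0,-0.9],[0.17,-0.14,0,0,0,-1.08],[0.2,-0.17,0,0,0,-1.26],[0.23,-0.2,0,0,0,-1.44]]}}

```text
clock: 7.5
tool_pos: [0.4913, -0.048, 0.2634]
orientation: [-179.9, 0.0, -92.7]
force: [0.7, -0.6, -0.2]
opening: 0.088
gripper_force: 0.0
```

```bash
cat >> h.py <<'E'
def go(p,yaw,o=None):
    o=o or telemetry.get_obs()
    Rm=R.from_euler('xyz',o["orientation"],degrees=True); Rt=R.from_euler('xyz',[180,0,yaw],degrees=True)
    print(o["clock"],o["tool_pos"].round(4),o["orientation"].round(2),"GO",(Rm.inv().apply(np.array(p)-o["tool_pos"])).round(4),(Rm.inv()*Rt).as_rotvec().round(4))
E
python3 -c "
from h import *
go([.43,-.10,.22],-60.3)"
```

```text
7.5 [ 0.4913 -0.048   0.2634] [-1.7989e+02  3.0000e-02 -9.2700e+01] GO [0.0548 0.0589 0.0432] [-0.0021  0.     -0.5654]
```

Emit:
{"fn": "carry_out", "kwargs": {"rows": [[0.014,0.015,0.01,0,0,-0.18],[0.028,0.03,0.02,0,0,-0.36],[0.042,0.045,0.03,0,0,-0.5],[0.055,0.059,0.043,0,0,-0.565],[0.055,0.059,0.043,0,0,-0.565],[0.055,0.059,0.043,0,0,-0.565]]}}

```text
clock: 8.25
tool_pos: [0.4316, -0.0988, 0.2205]
orientation: [-179.9, -0.1, -60.8]
force: [-0.5, 0.6, 0.4]
opening: 0.0876
gripper_force: 0.0
```

```bash
python3 - <<'E'
from h import *
im,C=snap("wrist","w3.png"); np.savez("w3.npz",K=C[0],k=C[1],E=C[2])
p=proj(C,[[.478,-.183,.0145]])[0];print(p)
a=cv2.imread("pics/w3.png");hsv=cv2.cvtColor(a,cv2.COLOR_BGR2HSV)
x0,y0=int(p[0]-90),max(0,int(p[1]-70)); y1=230
m=cv2.inRange(hsv[y0:y1,x0:x0+180],(0,0,110),(179,60,255)); cs,_=cv2.findContours(m,0,1); c=max(cs,key=cv2.contourArea)+[x0,y0]
r=cv2.minAreaRect((cast(C,c[:,0],.0148)[:,:2]*1000).astype(np.float32));print("plate",r,c[:,0].min(0),c[:,0].max(0))
go([r[0][0]/1000,r[0][1]/1000,.06],-90+r[2])
E
```

```text
[318.53215274  87.86010445]
plate ((478.5762634277344, -185.92950439453125), (55.842620849609375, 115.4646224975586), 29.67045021057129) [293  27] [345 138]
8.3 [ 0.4317 -0.0986  0.2204] [-1.799e+02 -4.000e-02 -6.075e+01] GO [0.0989 0.0021 0.1605] [-0.0017 -0.0008 -0.0073]
```

View pics/w3.png

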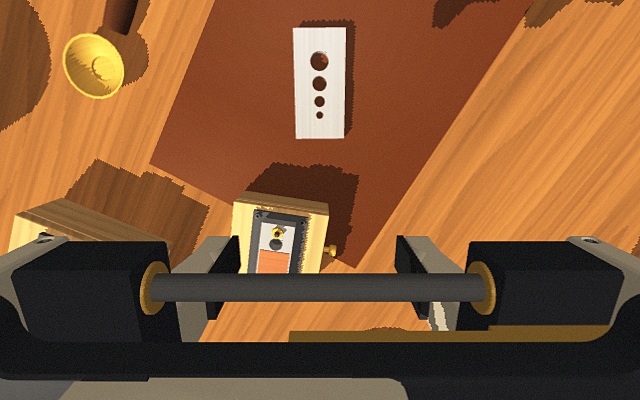

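The wrist view shows the plate cleanly at (319,83), size 56x115.5 mm as specified; going down for it.

Emit:
{"fn": "carry_out", "kwargs": {"rows": [[0.05,0.001,0.03,0,0,0],[0.099,0.002,0.05,0,0,-0.007],[0.099,0.002,0.11,0,0,-0.007],[0.099,0.002,0.16,0,0,-0.007],[0.099,0.002,0.2,0,0,-0.007],[0.099,0.002,0.215,0,0,-0.007],[0.099,0.002,0.215,0,0,-0.007],[0.099,0.002,0.215,0,0,-0.007]]}}

```text
clock: 9.3
tool_pos: [0.4793, -0.1862, 0.0061]
orientation: [-179.9, -0.1, -60.3]
force: [0.2, 0.9, -0.3]
opening: 0.0872
gripper_force: 0.0
```

Emit:
{"fn": "carry_out", "kwargs": {"rows": [[0,0,0,0,0,0],[0,0,0,0,0,0],[0,0,0,0,0,0],[0,0,0,0,0,0],[0,0,0,0,0,0],[0,0,0,0,0,0]], "grip": -1}}

```text
clock: 10.05
tool_pos: [0.478, -0.1863, 0.0048]
orientation: [-180.0, -0.0, -60.3]
force: [-0.7, 1.4, 5.9]
opening: 0.0556
gripper_force: 30.0
```

Emit:
{"fn": "carry_out", "kwargs": {"rows": [[0,0,-0.03,0,0,0],[0,0,-0.08,0,0,0],[0,0,-0.14,0,0,0],[-0.02,-0.026,-0.19,0,0,0.06],[-0.05,-0.064,-0.195,0,0,0.12],[-0.08,-0.103,-0.195,0,0,0.2],[-0.11,-0.142,-0.195,0,0,0.27],[-0.14,-0.181,-0.195,0,0,0.33]]}}

```text
clock: 11.05
tool_pos: [0.5648, 0.0263, 0.1981]
orientation: [179.8, 0.0, -79.4]
force: [0.3, -0.5, -6.0]
opening: 0.0556
gripper_force: 30.0
```

```bash
python3 -c "
from h import *
o=telemetry.get_obs();print(o['opening'],o['gripper_force'],o['force'])
go([.6221,.1613,.15],-85.9)"
```

```text
0.05563980746943419 29.997461289167404 [ 0.31856229 -0.54947728 -6.02857471]
11.05 [0.5648 0.0263 0.1981] [ 1.7984e+02  2.0000e-02 -7.9380e+01] GO [-0.1221 -0.0813  0.0479] [0.0029 0.0002 0.1138]
```

Emit:
{"fn": "carry_out", "kwargs": {"rows": [[-0.035,-0.024,0,0,0,0.03],[-0.07,-0.047,0.0,0,0,0.07],[-0.1,-0.067,0.01,0,0,0.1],[-0.117,-0.078,0.02,0,0,0.114],[-0.122,-0.081,0.035,0,0,0.114],[-0.122,-0.081,0.048,0,0,0.114],[-0.122,-0.081,0.048,0,0,0.114],[-0.122,-0.081,0.048,0,0,0.114]]}}

```text
clock: 12.05
tool_pos: [0.6226, 0.1592, 0.1521]
orientation: [-180.0, -0.0, -85.8]
force: [-0.8, -0.6, -5.1]
opening: 0.0554
gripper_force: 30.0
```

```bash
python3 - <<'E'
from h import *
im,C=snap("wrist","w4.png"); np.savez("w4.npz",K=C[0],k=C[1],E=C[2])
go([.6221,.1613,.11],-85.9)
E
```

```text
12.1 [0.6227 0.1594 0.1524] [-1.7994e+02  2.0000e-02 -8.5790e+01] GO [-0.0019  0.0005  0.0424] [-0.0011  0.0003  0.002 ]
```

View pics/w4.png

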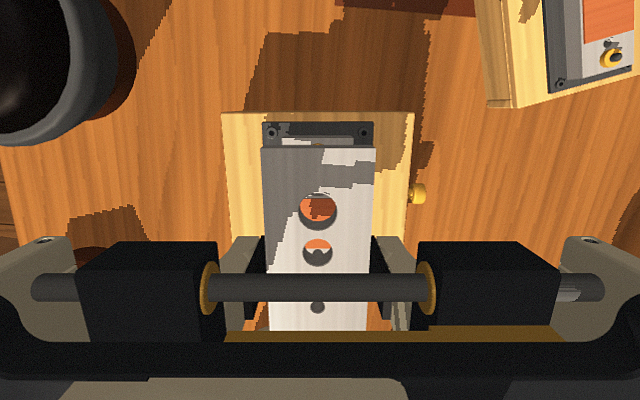

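The held plate's end edge is at row ~148, columns 262–375; box end edge from (221,113) to (414,113).

```bash
python3 - <<'E'
from h import *
f=np.load("w4.npz");C=(f["K"],float(f["k"]),f["E"]);o=telemetry.get_obs()
Rm=R.from_euler('xyz',o["orientation"],degrees=True)
e=cast(C,[[261.5,148],[375.5,149.5]],.1624); t=Rm.inv().apply(e-o["tool_pos"]);print("plate end in tool",t.round(4))
b=cast(C,[[221,112.5],[414.5,112.5]],.066);print(b.round(4),b.mean(0),np.linalg.norm(b[0]-b[1]))
s=cast(C,[[262,122],[375,121.5]],.072);print(s.round(4),s.mean(0))
c,si=np.cos(.0716),np.sin(.0716); ax=np.array([c,si,0]);ay=np.array([-si,c,0])
for n,p,d in(("box",b,75),("shoe",s,68)): print(n,(p.mean(0)+ay*d/1000).round(4))
E
```

```text
plate end in tool [[ 0.0584 -0.0262 -0.01  ]
 [ 0.0576  0.0282 -0.0101]]
[[0.7011 0.0925 0.066 ]
 [0.5538 0.0817 0.066 ]] [0.6274168  0.08708683 0.066     ] 0.1477140386892728
[[0.6687 0.0969 0.072 ]
 [0.5841 0.0903 0.072 ]] [0.62636765 0.09359848 0.072     ]
box [0.6221 0.1619 0.066 ]
shoe [0.6215 0.1614 0.072 ]
```

Emit:
{"fn": "carry_out", "kwargs": {"rows": [[-0.001,0,0.01,0,0,0],[-0.002,0,0.02,0,0,0],[-0.002,0,0.03,0,0,0],[-0.002,0,0.037,0,0,0],[-0.002,0,0.039,0,0,0],[-0.002,0,0.039,0,0,0],[-0.002,0,0.039,0,0,0]]}}

```text
clock: 12.98
tool_pos: [0.6226, 0.162, 0.113]
orientation: [-180.0, 0.0, -85.8]
force: [0.0, -1.1, -5.6]
opening: 0.0558
gripper_force: 30.0
```

Emit:
{"fn": "carry_out", "kwargs": {"rows": [[0,0,0.002,0,0,0],[0,0,0.004,0,0,0],[0,0,0.006,0,0,0],[0,0,0.006,0,0,0],[0,0,0.006,0,0,0]]}}

```text
clock: 13.6
tool_pos: [0.6223, 0.1619, 0.1066]
orientation: [-180.0, -0.0, -85.8]
force: [-0.1, -0.2, -5.3]
opening: 0.0555
gripper_force: 30.0
```

Emit:
{"fn": "carry_out", "kwargs": {"rows": [[0,0,0.001,0,0,0],[0,0,0.002,0,0,0],[0,0,0.003,0,0,0],[0,0,0.004,0,0,0],[0,0,0.004,0,0,0]]}}

```text
clock: 14.22
tool_pos: [0.6223, 0.1619, 0.1029]
orientation: [-180.0, -0.0, -85.8]
force: [-1.6, -0.3, -1.3]
opening: 0.056
gripper_force: 30.0
```

Emit:
{"fn": "carry_out", "kwargs": {"rows": [[0,0,0.001,0,0,0],[0,0,0.002,0,0,0],[0,0,0.002,0,0,0]]}}

```text
clock: 14.6
tool_pos: [0.6223, 0.1619, 0.1014]
orientation: [-180.0, -0.0, -85.7]
force: [-6.1, -0.2, 5.8]
opening: 0.0555
gripper_force: 30.0
```

Emit:
{"fn": "carry_out", "kwargs": {"rows": [[0,0,0.001,0,0,0],[0,0,0.002,0,0,0],[0,0,0.002,0,0,0]]}}

```text
clock: 14.98
tool_pos: [0.6223, 0.1619, 0.0998]
orientation: [-180.0, -0.0, -85.7]
force: [-5.5, 0.1, 8.3]
opening: 0.0555
gripper_force: 30.0
```

Emit:
{"fn": "carry_out", "kwargs": {"rows": [[0,0.0008,0,0,0,0],[0,0.0008,0.001,0,0,0],[0,0.0008,0.002,0,0,0],[0,0.0008,0.002,0,0,0]]}}

```text
clock: 15.48
tool_pos: [0.6223, 0.162, 0.0988]
orientation: [-179.9, 0.0, -85.7]
force: [-6.1, -0.6, 13.3]
opening: 0.056
gripper_force: 30.0
```

Emit:
{"fn": "carry_out", "kwargs": {"rows": [[0,0,0.0005,0,0,0],[0,0,0.001,0,0,0],[0,0,0.001,0,0,0],[0,0,0.001,0,0,0]]}}

```text
clock: 15.98
tool_pos: [0.6223, 0.1619, 0.0988]
orientation: [-179.8, 0.0, -85.7]
force: [-9.6, -1.5, 19.8]
opening: 0.0555
gripper_force: 30.0
```

Emit:
{"fn": "carry_out", "kwargs": {"rows": [[0,0,-0.0004,0,0,0],[0,0,-0.0004,0,0,0],[0,0,-0.0004,0,0,0],[0,0,-0.0004,0,0,0],[0,0,-0.0004,0,0,0],[0,0,-0.0004,0,0,0]]}}

```text
clock: 16.73
tool_pos: [0.6223, 0.1619, 0.0988]
orientation: [-179.8, 0.0, -85.7]
force: [-8.0, -1.4, 16.7]
opening: 0.0556
gripper_force: 30.0
```

```bash
python3 - <<'E'
from h import *
im,C=snap("scene","s5.png");im2,_=snap("side","d5.png")
o=telemetry.get_obs();print(o["clock"],o["tool_pos"],o["force"],o["gripper_force"])
a=cv2.imread("pics/s5.png")[120:270,290:450];b=cv2.imread("pics/d5.png")[170:320,210:370]
cv2.imwrite("pics/c5.png",cv2.resize(np.hstack([a,b]),(800,375),interpolation=cv2.INTER_CUBIC))
E
```

```text
16.825 [0.62232847 0.16196406 0.09882168] [-6.38584615 -0.81177605 16.96676661] 30.006737485527992
```

View pics/c5.png

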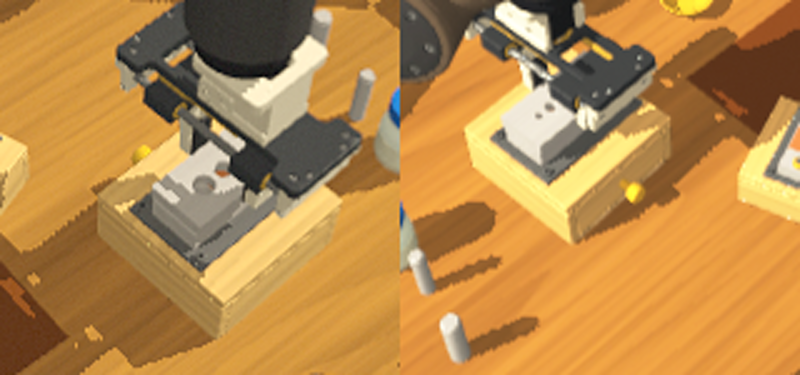

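The plate lies flat on the die in both crops (left about (200,190), right about (550,125)). The drawer is shut with its knob at right (633,190).

```bash
python3 -c "
from h import *
print(workorder.close_job())"
```

```text
the job is handed in; nothing more can be done
None
```

The job is handed in at about 17 s of the 51 s allowed, with the drawer shut and the gripper still pressing the plate down over both dowels at about 17 N beyond its weight, above the suggested 3 to 11 N; the hand-in returned no verdict.

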